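# Pack the condiment caddy for the buffet

### The arm

A 6-joint arm with a two-finger parallel gripper is mounted at the origin on the work surface. World frame = base frame: x ahead of the robot, y to its left, z up, the work surface at z = 0. Lengths are in m, angles in rad, forces in N, time in s.
With the tool pointing down it reaches from about 0.25 to 0.725 m from the base axis. Payload 4 kg.
Tool frame: the origin (TCP) lies midway between the tips of the shut fingers; the grasp point (between the pads) lies 19 mm behind it; z points along the fingers, y is the line along which they close (so a half turn about z gives the same grasp; the last joint's range is limited). The gripper opens to 85 mm and grips with 20 to 120 N. Pads are 22 mm wide; open, the fingers measure 114 mm over their backs; the gripper's body (76 mm by 85 mm) begins 54 mm behind the grasp point. The pads swing forward as they close: fully open they stand 13 mm farther back than shut.
Start: joints at [-1.302, 0.241, 0.005, 1.335, 0, 1.571], TCP at [0.133, -0.482, 0.231] pointing down, gripper open.
Joint ranges: [-2.72, 2.72], [-1.05, 1.87], [-1.09, 1.28], [-1.99, 2.15], [-1.42, 1.44], [-3.14, 3.14]. Speed limits (rad/s): [2.79, 2.79, 3.14, 3.14, 3.14, 3.14].

### API

Orientations are given as a unit quaternion [x, y, z, w].
In Python, from workcell import get_obs, camera, job_done, silhouettes gives the robot as it stands. The module is installed in compiled form; this text tells all that it offers.
- The arm moves only by the tool drive_tool, never from a script. Its argument "increments" is a list of rows, each a list of 3 entries, a list of its own where there are three numbers: the shift along the world's x, y, z in mm, then the turn, a rotation vector about the world's x, y, z in degrees, then the opening, from 0 (shut) to 1 (fully open). A call has 1 to 8 rows; each row shifts and turns the commanded pose from where the row before left it; what a row does not reach is not made up. A row lasts 1/12 s, in which the tool goes at most 41.7 mm and 7.16 degrees, less where a joint would pass 70% of its speed; a pose out of reach is approached as far as the arm can. A call is refused whole if a number of a shift passes 41.7 or a number of a turn 7.16, either way. A call with a gripper value outside its range is refused whole. The fingers move at their own pace and stop on an object; the grip force is fixed at half the most. Time passes only in rows, so rows that do not move let the fingers close. It gives the time, the measured TCP pose, the force, the opening and the grip force at its end, in the units of the state.
- get_obs(): the state, without advancing time (a new reading comes with each control period).
- camera(name): name is "scene" or "top"; returns a dict with "image" (420x560x3 uint8, red, green, blue), "K" (3x3 intrinsics, pixels), "view" (4x4, takes a point from world to camera coordinates). Camera axes: x right, y down, z forward; pixel columns grow to the right and rows downward; lengths in m; the calibration is good to about 2 mm. A picture is of the moment at which its call begins. There is no depth.
- job_done(): hands the job in; it is judged then, once.
Trained networks look in a picture, given as the dict that the camera call returned (one of the last four; its "shot" number tells which), for a name from the list of things; names that differ only in an ending like _2 or _b are one class to them, and where a whole thing is asked for, a point or a joint stands for the part that bears it (a point fixed in the world has none). Each returns a list of dicts, best first, with "conf" (0 to 1); they miss things now and then, are a little off and sometimes report something else, mostly with a low value. They report only what shows in the picture. A call takes as long as a camera call. They do not tell look-alikes from the thing itself.
- silhouettes(query, picture): "region" (420x560 bool, what is visible of it) and "bbox" ([left, top, right, bottom] in pixels, round what is visible of it).
The state is a dict: "clock": time; "joint_pos": joint angles; "joint_vel": joint speeds; "tau": joint torques, N m; "eef_pos": TCP position; "tool_rot": TCP orientation; "ft_force": force on the tool from outside, world axes, zero at the start; "ft_torque": the same for the moment, N m; "grip_width": finger opening in m; "grasp_force": force on a finger pad.
Only numpy, scipy, OpenCV 4.12 (cv2) and the standard library are available. Lean on these libraries where they do the work, as an engineer would, in place of code of your own. Each camera call takes 0.05 s, during which the arm holds its last target. There are 200 camera calls.

### The job

Pack the condiment caddy: take the four closed condiments (sugar jar, mustard jar, pepper mill, salt shaker) off the round board and set each gently upright on the floor of its own cell of the caddy, the widest condiment in the widest cell and so on down to the slimmest in the narrowest. Leave the two open empties, the jar without a lid and the shaker without a cap, standing where they are, knock nothing over, and do not shift the stack of plates.

Things in the scene. Friction and masses are not known exactly. Their poses are not given: they have to be found in the camera images.
- jar: Sugar jar: white ceramic cylinder with a wooden lid and a small wooden knob on it. 64 mm in diameter up to 76 mm height, lid 58 mm in diameter to 86 mm, knob 18 mm in diameter to 99 mm. About 0.34 kg. The widest of the four closed condiments. Origin: centre of its underside; z up along its axis.
- pot: Mustard jar: amber glass cylinder with a flat steel screw lid, 52 mm in diameter, glass up to 68 mm, lid (51 mm) to 82 mm height. About 0.26 kg. Second widest. Origin: centre of its underside; z up.
- mill: Pepper mill: turned brown wood, foot 42 mm in diameter, body 36 mm in diameter from 42 to 84 mm height, a rounded wooden head (39 mm) and a small steel button, 106 mm tall in all. About 0.16 kg. Third widest foot. Origin: centre of its underside; z up.
- shaker: Salt shaker: slim steel cylinder, 32 mm in diameter, closed by a slightly tapered steel cap with six dark holes, 84 mm tall (straight side up to 70 mm). About 0.12 kg. The slimmest. Origin: centre of its underside; z up.
- open_jar: Empty look-alike of the sugar jar: the same white ceramic cylinder, 64 mm in diameter, 76 mm tall, but without a lid: an open mouth on top. Stays where it is. Origin: centre of its underside; z up.
- open_shaker: Empty look-alike of the salt shaker: the same slim steel cylinder, 32 mm in diameter, 70 mm tall, but without a cap: an open mouth on top. Stays where it is. Origin: centre of its underside; z up.
- caddy: Low open grey tray, loose, 1.5 kg, any yaw, 102 (x) by 311 (y) mm, 35 high, steel floor 6 thick, walls 5 thick, thin grip bars to 15 mm out from both ends. Four cells in a row along y, all 92 mm long in x: from the -y end to the +y end 56, 66, 76 and 88 mm wide, centres at y = -122.5, -56.5, +19.5, +106.5 mm, x = 0. Origin: centre of its underside; z up.
- board: Round dark wooden serving board, fixed, 370 mm in diameter, 18 mm thick. The four condiments and the two empties stand on it in random order, about 12 cm from its centre. Origin: centre of its underside; top at 18 mm.
- plates: Bystander at the far side, between board and caddy: stack of white paper plates, 140 mm in diameter, 37 mm high, loose. Origin: centre of its underside.
There are look-alikes about, which are no part of the job. What is shaped like the pot but blue or red is not meant.

How it is judged:
By the outcome, as a careful person would: the job done as asked, in the order asked, and still so for the second after the job is handed in, with the robot touching nothing.
It also fails if it takes over 106 s, if anything falls off the work surface, if the arm or the gripper's body presses on something with over 40 N, if the wrist force passes 120 N, or if a joint passes its speed limit or range.

## Working session

There is one attempt and no reset: what is moved stays moved. The work goes in short steps, Python scripts to look and compute and a tool call to move; the robot and the scene stay as the last step left them, time stands still between calls to the robot, and variables do not carry over. Pictures are saved under pics/ and viewed, at most 14 in all, crops included, and the job is handed in when it is done.

Besides the shell and the picture viewer there is one more tool, called after "Emit:" as name([rows], argument=value, ...), one row to a line, values as JSON. drive_tool: Moves the arm, as the interface text tells. Its arguments: {"type":"object","properties":{"increments":{"type":"array"}},"required":["increments"]}

```bash
mkdir -p pics
cat > h.py <<'E'
import numpy as np, cv2
from workcell import *
def save(n,im): cv2.imwrite(f'pics/{n}.png',cv2.cvtColor(np.ascontiguousarray(im),cv2.COLOR_RGB2BGR))
def px(c,p):
    q=c['view']@np.append(p,1); q=c['K']@q[:3]; return q[:2]/q[2]
def ray(c,uv,z):
    R=c['view'][:3,:3];t=c['view'][:3,3];o=-R.T@t
    d=R.T@np.linalg.inv(c['K'])@np.array([uv[0],uv[1],1.]); return o+d*(z-o[2])/d[2]
E
python3 - <<'E'
from h import *
o=get_obs();print(o)
for n in('scene','top'):
    c=camera(n);save(n,c['image']);np.savez(n,**{k:c[k] for k in('image','K','view')})
    print(n,(-c['view'][:3,:3].T@c['view'][:3,3]).round(3))
    for q in('jar','pot','mill','shaker','open_jar','open_shaker','caddy','plates','board'):
        for s in silhouettes(q,c): 
            b=s['bbox'];print(q,round(s['conf'],2),np.round(b),ray(c,((b[0]+b[2])/2,(b[1]+b[3])/2),.06).round(3))
E
```

```text
{'clock': 0.0, 'joint_pos': array([-1.30202177e+00,  2.41417678e-01,  3.69317434e-03,  1.33518193e+00,
        3.41984535e-05,  1.57077996e+00]), 'joint_vel': array([ 1.45298091e-03,  6.60008694e-05,  3.28133640e-04, -3.49215267e-04,
        1.51409663e-03, -1.62838331e-03]), 'tau': array([-1.65718444e-03, -3.72315431e+01,  2.52409852e+01,  1.69033353e-02,
       -4.16455009e-05,  3.31730782e-06]), 'eef_pos': array([ 0.13261505, -0.48142838,  0.23039875]), 'tool_rot': array([ 9.90981966e-01,  1.33991158e-01, -1.24405751e-04, -1.04783269e-03]), 'ft_force': array([-0.30371883,  0.41339482,  0.21540046]), 'ft_torque': array([-0.00139641, -0.03910062,  0.00795383]), 'grasp_force': 0.0, 'grip_width': 0.08570023891993779}
scene [ 1.365 -0.087  0.925]
jar 0.55 [297. 126. 322. 165.] [0.42  0.247 0.06 ]
pot 0.83 [417. 159. 448. 195.] [0.617 0.499 0.06 ]
pot 0.82 [315. 260. 342. 303.] [0.835 0.153 0.06 ]
pot 0.73 [346. 171. 373. 210.] [0.61 0.31 0.06]
mill 0.8 [342. 136. 361. 176.] [0.489 0.337 0.06 ]
shaker 0.64 [263. 180. 285. 211.] [0.569 0.109 0.06 ]
open_jar 0.83 [305. 194. 334. 233.] [0.
[... 308 characters left out ...]
073 1.147]
jar 0.62 [199. 264. 228. 294.] [0.419 0.241 0.06 ]
pot 0.97 [ 91. 191. 122. 213.] [0.598 0.501 0.06 ]
pot 0.9 [242.  97. 263. 125.] [0.819 0.155 0.06 ]
pot 0.84 [173. 185. 202. 206.] [0.615 0.307 0.06 ]
pot 0.67 [ 84. 158. 119. 183.] [0.674 0.515 0.06 ]
mill 0.88 [162. 235. 186. 252.] [0.501 0.336 0.06 ]
mill 0.55 [174. 187. 200. 208.] [0.61  0.307 0.06 ]
shaker 0.69 [265. 208. 280. 220.] [0.573 0.105 0.06 ]
open_jar 0.56 [219. 160. 252. 194.] [0.66  0.193 0.06 ]
open_shaker 0.59 [255. 261. 268. 269.] [0.453 0.13  0.06 ]
caddy 0.81 [344. 184. 480. 278.] [ 0.534 -0.22   0.06 ]
plates 0.65 [288. 107. 344. 169.] [0.754 0.002 0.06 ]
board 0.95 [151. 153. 304. 309.] [0.531 0.211 0.06 ]
```

View pics/scene.png

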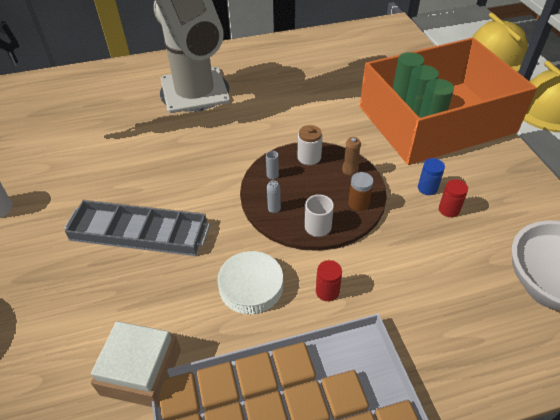

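View pics/top.png

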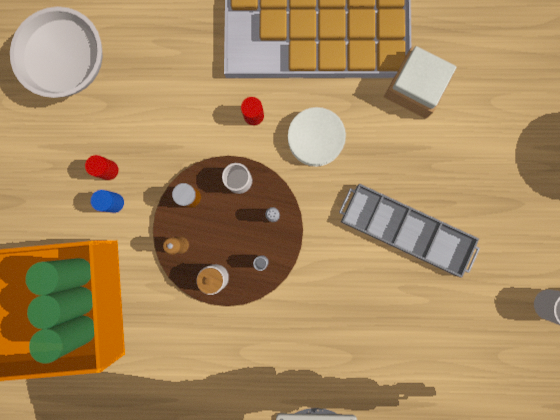

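The scene picture shows these candidates:

- **Jar:** lidded jar at (310,145) against the open jar at (319,215).
- **Shaker:** capped shaker at (274,196) against the open one at (272,165).
- **Pot:** amber pot at (361,190) against the blue one at (431,177) and reds at (453,199) and (329,281).
- **Mill:** at (352,156).

In the top picture they are at:

| Thing | Pixel in top picture |
|---|---|
| jar | (212,280) |
| open jar | (237,178) |
| shaker | (272,214) |
| open shaker | (261,263) |
| pot | (184,195) |
| mill | (173,246) |
| caddy, wide end lower right | (410,230) |

Next I'll fit the poses from both views and check them in a close crop.

```bash
cat > m.py <<'E'
from h import *
from scipy.optimize import least_squares, minimize
P={'jar':[(0,32),(76,32),(76,29),(86,29),(86,9),(99,9)],'pot':[(0,26),(68,26),(82,25.5)],'mill':[(0,21),(42,18),(84,18),(94,19.5),(102,12)],
 'shaker':[(0,16),(70,16),(84,13)],'open_jar':[(0,32),(76,32)],'open_shaker':[(0,16),(70,16)]}
A=np.linspace(0,2*np.pi,48)
def pts(n,p): return np.array([[p[0]+r/1e3*np.cos(a),p[1]+r/1e3*np.sin(a),p[2]+h/1e3] for h,r in P[n] for a in A])
def proj(c,X):
    q=(c['view'][:3,:3]@X.T).T+c['view'][:3,3]; q=q@c['K'].T; return q[:,:2]/q[:,2:]
def bb(c,n,p): u=proj(c,pts(n,p)); return np.r_[u.min(0),u.max(0)]
def fit(n,g,obs):
    f=lambda p:np.concatenate([bb(c,n,p)-b for c,b in obs])
    return least_squares(f,g,loss='soft_l1',x_scale=.01,diff_step=1e-4)
def cad(p,lo=0):
    x,y,a=p; R=np.array([[np.cos(a),-np.sin(a)],[np.sin(a),np.cos(a)]])
    return lambda L:np.array([np.r_[R@np.array(q[:2])/1e3+[x,y],q[2]/1e3] for q in L])
box=[(sx*51,sy*155.5,z) for sx in(-1,1) for sy in(-1,1) for z in(0,35)]
def caderr(p,obs):
    e=0
    for c,r in obs:
        m=np.zeros((420*4,560*4),np.uint8); cv2.fillConvexPoly(m,cv2.convexHull((proj(c,cad(p)(box))*4+2).round().astype(np.int32)),1)
        m=cv2.resize(m.astype(np.float32),(560,420),interpolation=cv2.INTER_AREA); e+=np.abs(m-r).sum()
    return e
def fitcad(g,obs): return minimize(caderr,g,(obs,),method='Nelder-Mead',options=dict(initial_simplex=np.array(g)+np.array([[0,0,0],[.015,0,0],[0,.015,0],[0,0,.1]]),xatol=1e-4,fatol=.1))
def cells(p): return cad(p)([(0,y,6) for y in(106.5,19.5,-56.5,-122.5)])
E
cat > run1.py <<'E'
from m import *
G={'jar':(.42,.245),'pot':(.612,.308),'mill':(.497,.336),'shaker':(.57,.107),'open_jar':(.656,.194),'open_shaker':(.46,.13)}
cs=[camera('scene'),camera('top')]
ims=[c['image'].copy() for c in cs]
for n,g in G.items():
    obs=[]
    for c in cs:
        e=bb(c,n,(*g,.018)); S=[s for q in {n,n.replace('open_','')} for s in silhouettes(q,c)]
        S=[s for s in S if np.abs((np.array(s['bbox'])-e).reshape(2,2).mean(0)).max()<12]
        if S: obs.append((c,np.median([np.r_[s['bbox'][:2],s['bbox'][2:]] for s in S],0)+[0,0,1,1]))
    r=fit(n,(*g,.018),obs); r2=least_squares(lambda p:np.concatenate([bb(c,n,(*p,.018))-b for c,b in obs]),g,loss='soft_l1',x_scale=.01,diff_step=1e-4)
    print(n,len(obs),(r.x*1e3).round(1),'fixed z',(r2.x*1e3).round(1),np.abs(r2.fun).round(1))
    for c,im in zip(cs,ims):
        for q in proj(c,pts(n,(*r2.x,.018))).reshape(-1,48,2): cv2.polylines(im,[(q*16).astype(np.int32)],True,(0,255,0),1,cv2.LINE_AA,4)
obs=[(c,max([s for s in silhouettes('caddy',c)],key=lambda s:s['region'].sum())['region'].astype(np.float32)) for c in cs]
for g in [obs,obs[:1],obs[1:]]:
    r=fitcad((.535,-.22,-.39),g); print('caddy',(r.x*1e3).round(1),r.fun)
    if g is obs: p=r.x
print((cells(p)*1e3).round(1))
for c,im in zip(cs,ims):
    for y in(-155.5,-92,-26,60,155.5):
        q=proj(c,cad(p)([(-51,y,35),(51,y,35)]));cv2.line(im,*[tuple(map(int,v)) for v in q.round()],(0,255,0),1)
a=cv2.resize(ims[0][115:265,230:390],(480,450),interpolation=2);b=cv2.resize(ims[1][150:300,340:485],(320,331))
save('cropA',a);save('cropB',np.vstack([cv2.resize(ims[1][150:310,140:490],(800,366),interpolation=2)]))
E
python3 run1.py
```

```text
jar 2 [418.3 243.3  15.8] fixed z [419.6 242.8] [2.3 1.3 0.2 1.7 2.7 1.9 0.4 2.6]
pot 2 [611.9 309.3  16.2] fixed z [612.2 308.7] [2.2 0.9 1.1 0.9 0.8 0.9 3.5 0.1]
mill 2 [499.1 331.8  12.6] fixed z [501.5 330.2] [1.8 0.3 0.3 1.3 1.  0.2 0.5 2.6]
shaker 2 [568.  107.   18.2] fixed z [567.9 107.1] [2.7 0.4 4.9 0.5 1.3 1.6 1.5 2.3]
open_jar 2 [657.  190.2  22.2] fixed z [654.7 191.1] [2.5 0.  0.1 1.  1.3 2.3 0.4 1.2]
open_shaker 2 [451.3 134.6   2.6] fixed z [455.8 133.4] [0.7 3.1 2.1 3.1 1.1 3.8 0.2 0.7]
caddy [ 535.8 -221.5 -439.3] 577.6875
caddy [ 534.4 -220.4 -436. ] 217.75
caddy [ 536.2 -222.5 -437.8] 280.8125
[[ 581.1 -125.1    6. ]
 [ 544.1 -203.9    6. ]
 [ 511.8 -272.7    6. ]
 [ 483.7 -332.4    6. ]]
```

View pics/cropA.png

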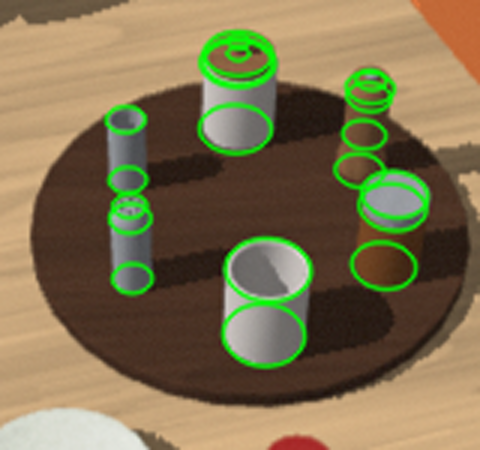

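View pics/cropB.png

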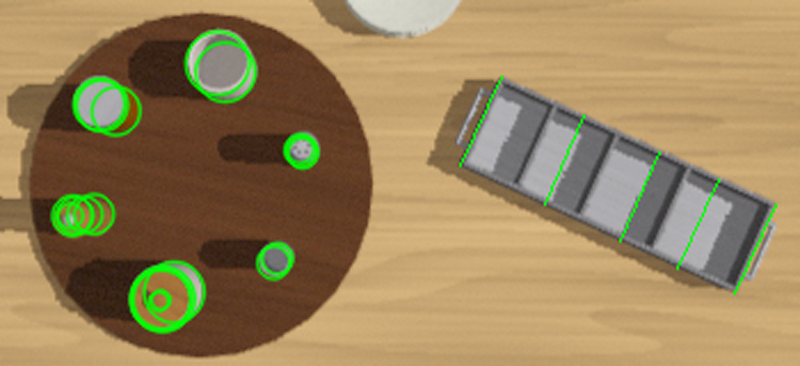

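Both crops fit well. The wooden-lidded jar, capped shaker, amber pot and mill are confirmed. The caddy's wide cell is at the lower right, around (720,235) in the crop, so its yaw is flipped relative to my fit. That gives cell centres of jar (490,-318), pot (527,-239), mill (560,-170) and shaker (588,-111), with the closing line at -25°. I'm going for the jar first.

Emit:
drive_tool([
  [[22, 34, -2], [0, 0, 6.2], 1],
  [[22, 34, -2], [0, 0, 6.2], 1],
  [[22, 34, -2], [0, 0, 6.2], 1],
  [[22, 34, -2], [0, 0, 6.2], 1],
  [[22, 34, -2], [0, 0, 6.2], 1],
  [[22, 34, -2], [0, 0, 6.2], 1],
  [[22, 34, -2], [0, 0, 6.2], 1],
  [[22, 34, -2], [0, 0, 6.0], 1],
])

```text
clock: 2.67
eef_pos: [0.3094, -0.2084, 0.2156]
tool_rot: [0.843, 0.538, 0.0, 0.001]
ft_force: [-0.4, -0.9, -0.5]
grip_width: 0.0854
grasp_force: 0.0
```

Emit:
drive_tool([
  [[12, 38, -2], [0, 0, 0], 1],
  [[12, 38, -2], [0, 0, 0], 1],
  [[12, 38, -2], [0, 0, 0], 1],
  [[12, 38, -2], [0, 0, 0], 1],
  [[12, 38, -2], [0, 0, 0], 1],
  [[12, 38, -2], [0, 0, 0], 1],
  [[12, 38, -2], [0, 0, 0], 1],
  [[0, 0, 0], [0, 0, 0], 1],
])

```text
clock: 3.33
eef_pos: [0.3946, 0.062, 0.2013]
tool_rot: [0.842, 0.54, 0.002, -0.001]
ft_force: [0.7, -0.3, -1.6]
grip_width: 0.0853
grasp_force: 0.0
```

Emit:
drive_tool([
  [[5, 36, -7], [0, 0, 0], 1],
  [[5, 36, -7], [0, 0, 0], 1],
  [[5, 36, -7], [0, 0, 0], 1],
  [[5, 36, -7], [0, 0, 0], 1],
  [[5, 37, -7], [0, 0, 0], 1],
  [[0, 0, -10], [0, 0, 0], 1],
  [[0, 0, 0], [0, 0, 0], 1],
])

```text
clock: 3.92
eef_pos: [0.4168, 0.2378, 0.1544]
tool_rot: [0.843, 0.537, -0.002, 0.0]
ft_force: [0.2, 0.4, -0.0]
grip_width: 0.0857
grasp_force: 0.0
```

Run:
```python
from h import *
c=camera('top');d=camera('scene')
save('t1',np.hstack([cv2.resize(d['image'][80:260,220:400],(400,400)),cv2.resize(c['image'][190:350,140:300],(400,400))])); o=get_obs();print(o['eef_pos'],o['tool_rot'])
```

```text
[0.41716005 0.23617769 0.15589902] [ 8.44308692e-01  5.35855947e-01 -1.10532491e-03  1.23470208e-04]
```

View pics/t1.png

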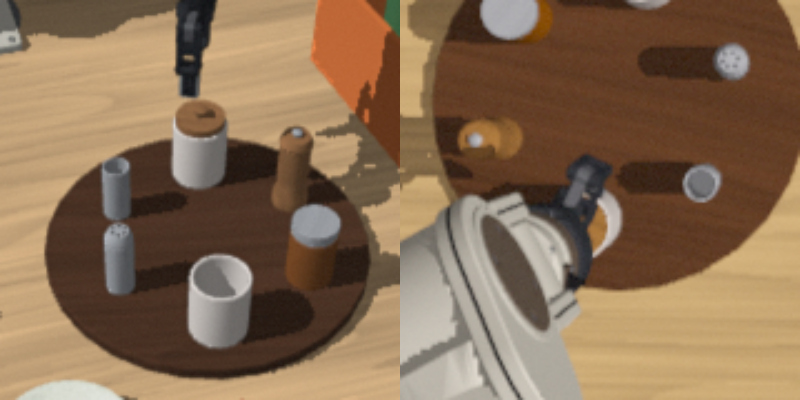

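The gripper is open over the jar, with the near finger at (190,90) in the left half of the picture and everything still standing. I'm correcting a few mm, then going down.

Emit:
drive_tool([
  [[2, 5, -14], [0, 0, 0], 1],
  [[0, 0, -20], [0, 0, 0], 1],
  [[0, 0, -20], [0, 0, 0], 1],
  [[0, 0, 0], [0, 0, 0], 1],
])

```text
clock: 4.35
eef_pos: [0.4178, 0.2392, 0.0999]
tool_rot: [0.845, 0.535, -0.003, -0.0]
ft_force: [-1.1, -0.8, 0.0]
grip_width: 0.0856
grasp_force: 0.0
```

Emit:
drive_tool([
  [[2, 3, -15], [0, 0, 0], 1],
  [[0, 0, -15], [0, 0, 0], 1],
  [[0, 0, -15], [0, 0, 0], 1],
  [[0, 0, 0], [0, 0, 0], 1],
  [[0, 0, 0], [0, 0, 0], 1],
])

```text
clock: 4.77
eef_pos: [0.4219, 0.244, 0.0581]
tool_rot: [0.845, 0.535, -0.0, 0.0]
ft_force: [-0.4, -0.3, 0.2]
grip_width: 0.0855
grasp_force: 0.0
```

Run:
```python
from h import *
c=camera('top');d=camera('scene')
save('t2',np.hstack([cv2.resize(d['image'][80:200,250:370],(400,400)),cv2.resize(c['image'][230:330,150:250],(400,400))])); o=get_obs();print(o['eef_pos'],o['ft_force'])
```

```text
[0.42283983 0.24495661 0.05894392] [-0.36613326 -0.39165755 -0.39255493]
```

View pics/t2.png

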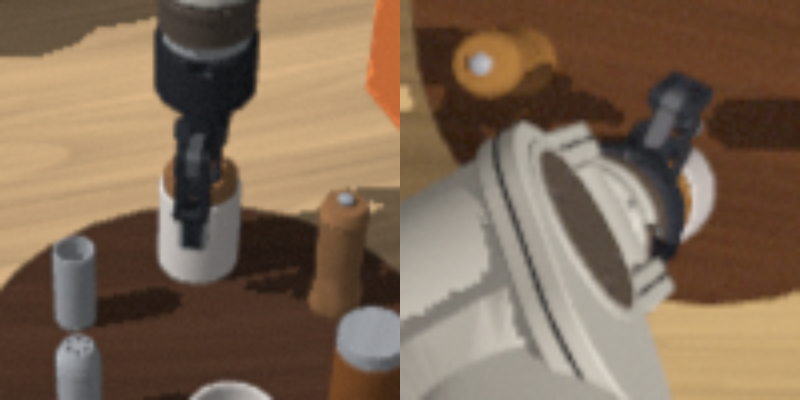

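The near finger straddles the jar at its centre, at (195,235) in the left half. I'm lowering 4 mm and closing.

Emit:
drive_tool([
  [[-1, 0, -4], [0, 0, 0], 1],
  [[0, 0, 0], [0, 0, 0], 0.7],
  [[0, 0, 0], [0, 0, 0], 0.5],
  [[0, 0, 0], [0, 0, 0], 0],
  [[0, 0, 0], [0, 0, 0], 0],
  [[0, 0, 0], [0, 0, 0], 0],
  [[0, 0, 0], [0, 0, 0], 0],
  [[0, 0, 0], [0, 0, 0], 0],
])

```text
clock: 5.53
eef_pos: [0.421, 0.2453, 0.0543]
tool_rot: [0.844, 0.536, 0.001, -0.0]
ft_force: [-2.3, -0.8, 4.9]
grip_width: 0.0628
grasp_force: 66.1
```

Emit:
drive_tool([
  [[0, 0, 8], [0, 0, 0], 0],
  [[0, 0, 15], [0, 0, 0], 0],
  [[0, 0, 25], [0, 0, 0], 0],
  [[0, 0, 30], [0, 0, 0], 0],
  [[0, 0, 30], [0, 0, 0], 0],
  [[0, 0, 25], [0, 0, 0], 0],
  [[1, -10, 5], [0, 0, 0], 0],
  [[3, -20, 0], [0, 0, 0], 0],
])

```text
clock: 6.2
eef_pos: [0.426, 0.2163, 0.1934]
tool_rot: [0.843, 0.537, 0.003, 0.0]
ft_force: [0.5, -0.9, -3.3]
grip_width: 0.0628
grasp_force: 66.4
```

Emit:
drive_tool([
  [[4, -34, 0], [0, 0, 0], 0],
  [[4, -36, 0], [0, 0, 0], 0],
  [[4, -36, 0], [0, 0, 0], 0],
  [[4, -36, 0], [0, 0, 0], 0],
  [[4, -36, 0], [0, 0, 0], 0],
  [[4, -36, 0], [0, 0, 0], 0],
  [[4, -36, 0], [0, 0, 0], 0],
  [[4, -36, 0], [0, 0, 0], 0],
])

```text
clock: 6.87
eef_pos: [0.4553, -0.0732, 0.1901]
tool_rot: [0.844, 0.536, -0.001, -0.001]
ft_force: [0.8, 1.4, -1.9]
grip_width: 0.0631
grasp_force: 66.4
```

Emit:
drive_tool([
  [[5, -36, 0], [0, 0, 0], 0],
  [[5, -36, 0], [0, 0, 0], 0],
  [[5, -36, 0], [0, 0, 0], 0],
  [[5, -36, 0], [0, 0, 0], 0],
  [[5, -36, 0], [0, 0, 0], 0],
  [[5, -30, 0], [0, 0, 0], 0],
  [[3, -25, 0], [0, 0, 0], 0],
  [[0, 0, 0], [0, 0, 0], 0],
])

```text
clock: 7.53
eef_pos: [0.4887, -0.3111, 0.1892]
tool_rot: [0.846, 0.534, -0.001, 0.0]
ft_force: [0.8, -0.8, -2.1]
grip_width: 0.0631
grasp_force: 66.6
```

Emit:
drive_tool([
  [[1, -7, -20], [0, 0, 0], 0],
  [[0, 0, -30], [0, 0, 0], 0],
  [[0, 0, -30], [0, 0, 0], 0],
  [[0, 0, -20], [0, 0, 0], 0],
  [[0, 0, 0], [0, 0, 0], 0],
])

```text
clock: 7.95
eef_pos: [0.4858, -0.3101, 0.0848]
tool_rot: [0.844, 0.536, -0.003, -0.006]
ft_force: [-0.7, 1.0, -3.6]
grip_width: 0.0626
grasp_force: 66.7
```

```bash
cat > look.py <<'E'
import sys
from m import *
n=sys.argv[1]; x0,y0,x1,y1=map(int,sys.argv[2:6])
c=camera('top');d=camera('scene')
P2=np.array([535.8e-3,-221.5e-3,-.4393+np.pi])
if len(sys.argv)>6:
    obs=[(k,max(silhouettes('caddy',k),key=lambda s:s['region'].sum())['region'].astype(np.float32)) for k in(c,d)]
    r=fitcad(P2,obs); print('caddy',(r.x*1e3).round(1),r.fun)
im=d['image'][y0:y1,x0:x1]; t=c['image'][160:300,330:490]
save(n,np.hstack([cv2.resize(im,(400,400)),cv2.resize(t,(400,400))])); o=get_obs();print(o['eef_pos'].round(4),o['ft_force'].round(1))
E
python3 look.py t3 50 110 220 280
```

```text
[ 0.4894 -0.3122  0.0901] [ 1.   0.3 -2.8]
```

View pics/t3.png

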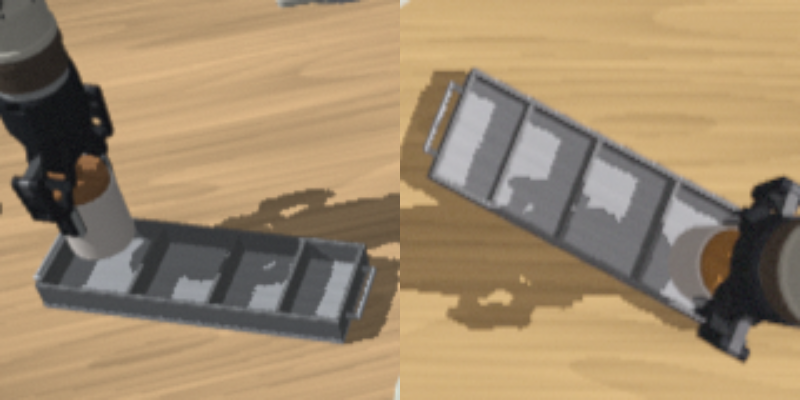

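The jar is in the gripper above the wide end cell, seen at (110,240) on the left and (700,265) on the right. Four cells are visible, narrowing toward the far end. I'm going down.

Emit:
drive_tool([
  [[1, -5, -15], [0, 0, 0], 0],
  [[0, 0, -15], [0, 0, 0], 0],
  [[0, 0, -8], [0, 0, 0], 0],
  [[0, 0, -4], [0, 0, 0], 0],
  [[0, 0, -2], [0, 0, 0], 0],
  [[0, 0, 0], [0, 0, 0], 0],
])

```text
clock: 8.55
eef_pos: [0.4921, -0.3181, 0.048]
tool_rot: [0.844, 0.536, 0.0, 0.0]
ft_force: [-0.6, -0.0, -2.8]
grip_width: 0.0627
grasp_force: 66.7
```

Emit:
drive_tool([
  [[0, 0, -2], [0, 0, 0], 0],
  [[0, 0, -1], [0, 0, 0], 0],
  [[0, 0, -1], [0, 0, 0], 0],
  [[0, 0, 0], [0, 0, 0], 0],
  [[0, 0, 0], [0, 0, 0], 0],
])

```text
clock: 8.97
eef_pos: [0.4918, -0.3181, 0.0434]
tool_rot: [0.844, 0.536, 0.0, 0.0]
ft_force: [0.2, -1.2, -2.1]
grip_width: 0.0631
grasp_force: 66.7
```

Emit:
drive_tool([
  [[0, 0, -0.7], [0, 0, 0], 0],
  [[0, 0, -0.7], [0, 0, 0], 0],
  [[0, 0, 0], [0, 0, 0], 0],
  [[0, 0, 0], [0, 0, 0], 0],
])

```text
clock: 9.3
eef_pos: [0.4919, -0.3182, 0.0424]
tool_rot: [0.844, 0.536, 0.0, 0.0]
ft_force: [-1.1, 0.6, 1.7]
grip_width: 0.0626
grasp_force: 67.1
```

Contact. Releasing and rising, then on to the pot.

Emit:
drive_tool([
  [[0, 0, 0], [0, 0, 0], 0.78],
  [[0, 0, 0], [0, 0, 0], 0.85],
  [[0, 0, 0], [0, 0, 0], 1],
  [[0, 0, 0], [0, 0, 0], 1],
  [[0, 0, 10], [0, 0, 0], 1],
  [[0, 0, 20], [0, 0, 0], 1],
  [[0, 0, 40], [0, 0, 0], 1],
  [[0, 0, 40], [0, 0, 0], 1],
])

```text
clock: 9.97
eef_pos: [0.4905, -0.3172, 0.1522]
tool_rot: [0.844, 0.536, -0.001, -0.002]
ft_force: [0.1, -0.7, 0.2]
grip_width: 0.0854
grasp_force: 0.0
```

Emit:
drive_tool([
  [[4, 20, 15], [0, 0, 0], 1],
  [[7, 37, 0], [0, 0, 0], 1],
  [[7, 37, 0], [0, 0, 0], 1],
  [[7, 37, 0], [0, 0, 0], 1],
  [[7, 37, 0], [0, 0, 0], 1],
  [[7, 37, 0], [0, 0, 0], 1],
  [[7, 37, 0], [0, 0, 0], 1],
  [[7, 37, 0], [0, 0, 0], 1],
])

```text
clock: 10.63
eef_pos: [0.545, -0.0373, 0.168]
tool_rot: [0.844, 0.536, 0.001, 0.0]
ft_force: [0.3, 0.3, 0.8]
grip_width: 0.0853
grasp_force: 0.0
```

Emit:
drive_tool([
  [[7, 37, 0], [0, 0, 0], 1],
  [[7, 37, 0], [0, 0, 0], 1],
  [[7, 37, 0], [0, 0, 0], 1],
  [[7, 37, 0], [0, 0, 0], 1],
  [[7, 37, 0], [0, 0, 0], 1],
  [[7, 37, 0], [0, 0, 0], 1],
  [[7, 37, 0], [0, 0, 0], 1],
  [[7, 37, 0], [0, 0, 0], 1],
])

```text
clock: 11.3
eef_pos: [0.6009, 0.2589, 0.1679]
tool_rot: [0.844, 0.536, 0.0, 0.0]
ft_force: [0.9, 0.4, -0.1]
grip_width: 0.0855
grasp_force: 0.0
```

Emit:
drive_tool([
  [[7, 30, 0], [0, 0, 0], 1],
  [[3, 10, 0], [0, 0, 0], 1],
  [[0, 0, 0], [0, 0, 0], 1],
  [[0, 0, 0], [0, 0, 0], 1],
])

```text
clock: 11.63
eef_pos: [0.6105, 0.2973, 0.167]
tool_rot: [0.844, 0.536, -0.0, 0.0]
ft_force: [-0.4, -0.5, 0.4]
grip_width: 0.0854
grasp_force: 0.0
```

Emit:
drive_tool([
  [[1.5, 11.5, -10], [0, 0, 0], 1],
  [[0, 0, -25], [0, 0, 0], 1],
  [[0, 0, -25], [0, 0, 0], 1],
  [[0, 0, -20], [0, 0, 0], 1],
  [[0, 0, -15], [0, 0, 0], 1],
  [[0, 0, -10], [0, 0, 0], 1],
  [[0, 0, 0], [0, 0, 0], 1],
  [[0, 0, 0], [0, 0, 0], 1],
])

```text
clock: 12.3
eef_pos: [0.6122, 0.3076, 0.0617]
tool_rot: [0.845, 0.535, -0.001, -0.0]
ft_force: [0.5, -0.7, 0.2]
grip_width: 0.0855
grasp_force: 0.0
```

Emit:
drive_tool([
  [[0, 1, -8], [0, 0, 0], 1],
  [[0, 0, -1], [0, 0, 0], 0.8],
  [[0, 0, 0], [0, 0, 0], 0.5],
  [[0, 0, 0], [0, 0, 0], 0],
  [[0, 0, 0], [0, 0, 0], 0],
  [[0, 0, 0], [0, 0, 0], 0],
  [[0, 0, 0], [0, 0, 0], 0],
  [[0, 0, 0], [0, 0, 0], 0],
])

```text
clock: 12.97
eef_pos: [0.6129, 0.3098, 0.0539]
tool_rot: [0.844, 0.536, 0.001, 0.0]
ft_force: [0.0, -0.3, 3.5]
grip_width: 0.0504
grasp_force: 63.2
```

Emit:
drive_tool([
  [[0, 0, 8], [0, 0, 0], 0],
  [[0, 0, 15], [0, 0, 0], 0],
  [[0, 0, 25], [0, 0, 0], 0],
  [[0, 0, 30], [0, 0, 0], 0],
  [[0, 0, 30], [0, 0, 0], 0],
  [[0, 0, 25], [0, 0, 0], 0],
  [[-2, -10, 5], [0, 0, 0], 0],
  [[-4, -22, 0], [0, 0, 0], 0],
])

```text
clock: 13.63
eef_pos: [0.6071, 0.2796, 0.1926]
tool_rot: [0.843, 0.537, 0.002, -0.0]
ft_force: [0.2, -0.4, -3.1]
grip_width: 0.0503
grasp_force: 62.9
```

Emit:
drive_tool([
  [[-6, -34, 0], [0, 0, 0], 0],
  [[-6, -36, 0], [0, 0, 0], 0],
  [[-6, -36, 0], [0, 0, 0], 0],
  [[-6, -36, 0], [0, 0, 0], 0],
  [[-6, -36, 0], [0, 0, 0], 0],
  [[-6, -36, 0], [0, 0, 0], 0],
  [[-6, -36, 0], [0, 0, 0], 0],
  [[-6, -36, 0], [0, 0, 0], 0],
])

```text
clock: 14.3
eef_pos: [0.5558, -0.0108, 0.189]
tool_rot: [0.844, 0.536, -0.002, -0.001]
ft_force: [0.5, -0.7, -2.3]
grip_width: 0.0502
grasp_force: 62.8
```

Emit:
drive_tool([
  [[-5, -36, 0], [0, 0, 0], 0],
  [[-5, -36, 0], [0, 0, 0], 0],
  [[-5, -36, 0], [0, 0, 0], 0],
  [[-5, -36, 0], [0, 0, 0], 0],
  [[-5, -36, 0], [0, 0, 0], 0],
  [[-5, -30, 0], [0, 0, 0], 0],
  [[-2, -20, 0], [0, 0, 0], 0],
  [[0, 0, 0], [0, 0, 0], 0],
])

```text
clock: 14.97
eef_pos: [0.5235, -0.2429, 0.1888]
tool_rot: [0.846, 0.533, -0.002, -0.001]
ft_force: [0.4, 0.4, -2.6]
grip_width: 0.0499
grasp_force: 62.9
```

Emit:
drive_tool([
  [[3, 3, -20], [0, 0, 0], 0],
  [[0, 0, -30], [0, 0, 0], 0],
  [[0, 0, -25], [0, 0, 0], 0],
  [[0, 0, -10], [0, 0, 0], 0],
  [[0, 0, 0], [0, 0, 0], 0],
  [[0, 0, 0], [0, 0, 0], 0],
])

```text
clock: 15.47
eef_pos: [0.5285, -0.235, 0.1053]
tool_rot: [0.844, 0.536, -0.001, -0.001]
ft_force: [0.5, -0.1, -2.0]
grip_width: 0.0506
grasp_force: 63.1
```

```bash
python3 look.py t4 50 110 220 280 f
```

```text
caddy [ 536.9 -219.9 2706. ] 3790.8125
[ 0.5306 -0.236   0.1078] [-0.1  0.4 -2.7]
```

View pics/t4.png

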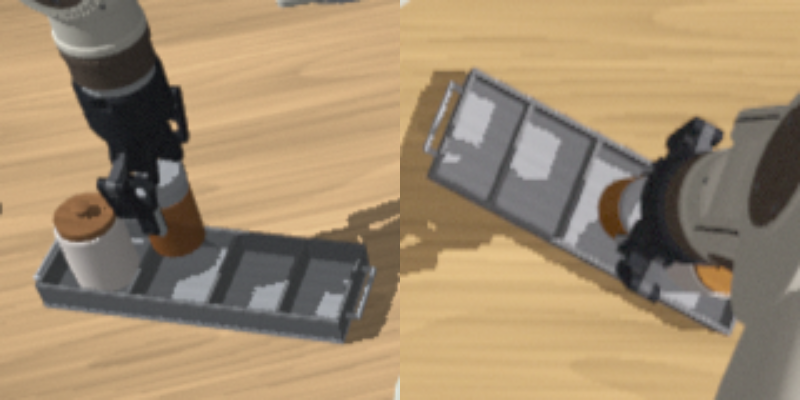

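The jar stands upright in the wide cell, at (95,245) on the left. The amber pot hangs over the second cell at (178,225), and the caddy hasn't moved. I'm lowering the pot.

Emit:
drive_tool([
  [[-2, -3, -20], [0, 0, 0], 0],
  [[0, 0, -20], [0, 0, 0], 0],
  [[0, 0, -12], [0, 0, 0], 0],
  [[0, 0, -5], [0, 0, 0], 0],
  [[0, 0, -2], [0, 0, 0], 0],
  [[0, 0, 0], [0, 0, 0], 0],
  [[0, 0, 0], [0, 0, 0], 0],
])

```text
clock: 16.25
eef_pos: [0.5283, -0.239, 0.0482]
tool_rot: [0.844, 0.536, 0.001, 0.001]
ft_force: [0.4, 1.0, -2.3]
grip_width: 0.0503
grasp_force: 63.2
```

Emit:
drive_tool([
  [[0, 0, -2.5], [0, 0, 0], 0],
  [[0, 0, -2], [0, 0, 0], 0],
  [[0, 0, -1], [0, 0, 0], 0],
  [[0, 0, -0.5], [0, 0, 0], 0],
  [[0, 0, 0], [0, 0, 0], 0],
  [[0, 0, 0], [0, 0, 0], 0],
])

```text
clock: 16.75
eef_pos: [0.5276, -0.2387, 0.0418]
tool_rot: [0.844, 0.536, 0.0, 0.0]
ft_force: [-2.0, 0.7, 4.3]
grip_width: 0.0504
grasp_force: 63.8
```

Emit:
drive_tool([
  [[0, 0, 0], [0, 0, 0], 0.65],
  [[0, 0, 0], [0, 0, 0], 0.75],
  [[0, 0, 0], [0, 0, 0], 1],
  [[0, 0, 0], [0, 0, 0], 1],
  [[0, 0, 0], [0, 0, 0], 1],
  [[0, 0, 15], [0, 0, 0], 1],
  [[0, 0, 35], [0, 0, 0], 1],
  [[0, 0, 40], [0, 0, 0], 1],
])

```text
clock: 17.42
eef_pos: [0.5251, -0.2375, 0.1289]
tool_rot: [0.844, 0.536, -0.002, -0.003]
ft_force: [0.4, -0.4, -0.7]
grip_width: 0.0856
grasp_force: 0.0
```

Emit:
drive_tool([
  [[-1, 20, 30], [0, 0, 0], 1],
  [[-1, 37, 0], [0, 0, 0], 1],
  [[-2, 37, 0], [0, 0, 0], 1],
  [[-2, 37, 0], [0, 0, 0], 1],
  [[-2, 37, 0], [0, 0, 0], 1],
  [[-2, 37, 0], [0, 0, 0], 1],
  [[-2, 37, 0], [0, 0, 0], 1],
  [[-2, 37, 0], [0, 0, 0], 1],
])

```text
clock: 18.08
eef_pos: [0.5129, 0.0421, 0.161]
tool_rot: [0.844, 0.536, 0.0, 0.0]
ft_force: [1.6, -0.1, -0.3]
grip_width: 0.0854
grasp_force: 0.0
```

Emit:
drive_tool([
  [[-2, 37, 0], [0, 0, 0], 1],
  [[-2, 37, 0], [0, 0, 0], 1],
  [[-2, 37, 0], [0, 0, 0], 1],
  [[-2, 37, 0], [0, 0, 0], 1],
  [[-2, 37, 0], [0, 0, 0], 1],
  [[-2, 37, 0], [0, 0, 0], 1],
  [[0, 30, 0], [0, 0, 0], 1],
  [[0, 0, 0], [0, 0, 0], 1],
])

```text
clock: 18.75
eef_pos: [0.5008, 0.2982, 0.1606]
tool_rot: [0.843, 0.539, 0.001, -0.001]
ft_force: [0.4, -0.1, -0.2]
grip_width: 0.0852
grasp_force: 0.0
```

Emit:
drive_tool([
  [[0, 20, 0], [0, 0, 0], 1],
  [[0, 10, 0], [0, 0, 0], 1],
  [[0, 0, -20], [0, 0, 0], 1],
  [[0, 0, -25], [0, 0, 0], 1],
  [[0, 0, -25], [0, 0, 0], 1],
  [[0, 0, -15], [0, 0, 0], 1],
  [[0, 0, 0], [0, 0, 0], 1],
  [[0, 0, 0], [0, 0, 0], 1],
])

```text
clock: 19.42
eef_pos: [0.5008, 0.3215, 0.0751]
tool_rot: [0.845, 0.536, -0.001, 0.0]
ft_force: [0.2, 0.1, 0.3]
grip_width: 0.0854
grasp_force: 0.0
```

Emit:
drive_tool([
  [[0.5, 8.5, -8], [0, 0, 0], 1],
  [[0, 0, -10], [0, 0, 0], 1],
  [[0, 0, -2], [0, 0, 0], 1],
  [[0, 0, 0], [0, 0, 0], 0.7],
  [[0, 0, 0], [0, 0, 0], 0.5],
  [[0, 0, 0], [0, 0, 0], 0.4],
  [[0, 0, 0], [0, 0, 0], 0],
  [[0, 0, 0], [0, 0, 0], 0],
])

```text
clock: 20.08
eef_pos: [0.5021, 0.3312, 0.0567]
tool_rot: [0.844, 0.536, 0.001, -0.0]
ft_force: [-1.0, 0.8, 1.6]
grip_width: 0.0348
grasp_force: 58.8
```

Emit:
drive_tool([
  [[0, 0, 0], [0, 0, 0], 0],
  [[0, 0, 0], [0, 0, 0], 0],
  [[0, 0, 0], [0, 0, 0], 0],
])

```text
clock: 20.33
eef_pos: [0.502, 0.3312, 0.0566]
tool_rot: [0.844, 0.536, 0.001, -0.0]
ft_force: [-1.4, 0.8, 4.4]
grip_width: 0.0348
grasp_force: 58.9
```

Emit:
drive_tool([
  [[0, 0, 8], [0, 0, 0], 0],
  [[0, 0, 15], [0, 0, 0], 0],
  [[0, 0, 25], [0, 0, 0], 0],
  [[0, 0, 30], [0, 0, 0], 0],
  [[0, 0, 30], [0, 0, 0], 0],
  [[0, 0, 25], [0, 0, 0], 0],
  [[1, -10, 5], [0, 0, 0], 0],
  [[2, -22, 0], [0, 0, 0], 0],
])

```text
clock: 21.0
eef_pos: [0.506, 0.301, 0.1962]
tool_rot: [0.843, 0.537, 0.003, -0.0]
ft_force: [1.1, -0.3, -1.9]
grip_width: 0.0345
grasp_force: 59.0
```

Emit:
drive_tool([
  [[4, -34, 0], [0, 0, 0], 0],
  [[4, -36, 0], [0, 0, 0], 0],
  [[4, -36, 0], [0, 0, 0], 0],
  [[4, -36, 0], [0, 0, 0], 0],
  [[4, -36, 0], [0, 0, 0], 0],
  [[4, -36, 0], [0, 0, 0], 0],
  [[4, -36, 0], [0, 0, 0], 0],
  [[4, -36, 0], [0, 0, 0], 0],
])

```text
clock: 21.67
eef_pos: [0.5356, 0.0105, 0.1926]
tool_rot: [0.844, 0.536, -0.001, -0.0]
ft_force: [0.5, 0.2, -0.9]
grip_width: 0.0347
grasp_force: 59.0
```

Emit:
drive_tool([
  [[4, -36, 0], [0, 0, 0], 0],
  [[4, -36, 0], [0, 0, 0], 0],
  [[4, -36, 0], [0, 0, 0], 0],
  [[4, -36, 0], [0, 0, 0], 0],
  [[4, -30, 0], [0, 0, 0], 0],
  [[3, -10, 0], [0, 0, 0], 0],
  [[0, 0, 0], [0, 0, 0], 0],
  [[0, 0, 0], [0, 0, 0], 0],
])

```text
clock: 22.33
eef_pos: [0.5588, -0.1714, 0.1926]
tool_rot: [0.845, 0.535, -0.001, -0.001]
ft_force: [0.1, 0.6, -1.2]
grip_width: 0.0349
grasp_force: 59.1
```

Emit:
drive_tool([
  [[1, 1, -20], [0, 0, 0], 0],
  [[0, 0, -30], [0, 0, 0], 0],
  [[0, 0, -25], [0, 0, 0], 0],
  [[0, 0, -10], [0, 0, 0], 0],
  [[0, 0, 0], [0, 0, 0], 0],
  [[0, 0, 0], [0, 0, 0], 0],
])

```text
clock: 22.83
eef_pos: [0.5606, -0.1689, 0.109]
tool_rot: [0.844, 0.536, -0.0, -0.0]
ft_force: [-0.3, 0.3, -0.3]
grip_width: 0.035
grasp_force: 59.1
```

```bash
python3 look.py t5 50 110 220 280
```

```text
[ 0.5621 -0.1698  0.1108] [ 0.3 -0.7 -1.1]
```

View pics/t5.png

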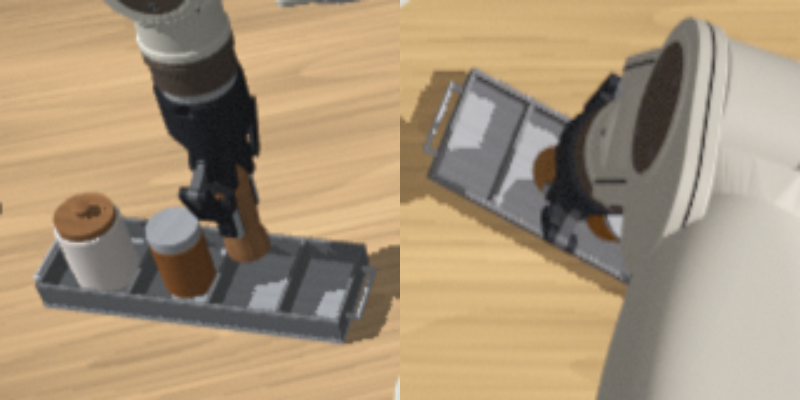

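The pot stands upright in cell 2 at (180,255), and the mill is over cell 3 at (247,240).

Emit:
drive_tool([
  [[-1, -1, -20], [0, 0, 0], 0],
  [[0, 0, -20], [0, 0, 0], 0],
  [[0, 0, -12], [0, 0, 0], 0],
  [[0, 0, -6], [0, 0, 0], 0],
  [[0, 0, -2], [0, 0, 0], 0],
  [[0, 0, 0], [0, 0, 0], 0],
  [[0, 0, 0], [0, 0, 0], 0],
])

```text
clock: 23.52
eef_pos: [0.561, -0.1714, 0.0504]
tool_rot: [0.844, 0.536, 0.001, 0.001]
ft_force: [-0.0, -0.7, -0.2]
grip_width: 0.0348
grasp_force: 59.2
```

Emit:
drive_tool([
  [[0, 0, -2.5], [0, 0, 0], 0],
  [[0, 0, -1.5], [0, 0, 0], 0],
  [[0, 0, -1], [0, 0, 0], 0],
  [[0, 0, -0.7], [0, 0, 0], 0],
  [[0, 0, 0], [0, 0, 0], 0],
  [[0, 0, 0], [0, 0, 0], 0],
])

```text
clock: 24.02
eef_pos: [0.5602, -0.1712, 0.0446]
tool_rot: [0.844, 0.536, 0.0, 0.001]
ft_force: [-2.5, 0.6, 6.0]
grip_width: 0.0349
grasp_force: 59.7
```

Emit:
drive_tool([
  [[0, 0, 0], [0, 0, 0], 0.5],
  [[0, 0, 0], [0, 0, 0], 0.65],
  [[0, 0, 0], [0, 0, 0], 1],
  [[0, 0, 0], [0, 0, 0], 1],
  [[0, 0, 0], [0, 0, 0], 1],
  [[0, 0, 15], [0, 0, 0], 1],
  [[0, 0, 35], [0, 0, 0], 1],
  [[0, 0, 40], [0, 0, 0], 1],
])

```text
clock: 24.68
eef_pos: [0.5574, -0.1703, 0.1312]
tool_rot: [0.844, 0.536, -0.002, -0.003]
ft_force: [0.6, 0.0, -0.6]
grip_width: 0.0854
grasp_force: 0.0
```

Emit:
drive_tool([
  [[0, 5, 35], [0, 0, 0], 1],
  [[1, 37, 0], [0, 0, 0], 1],
  [[1, 37, 0], [0, 0, 0], 1],
  [[1, 37, 0], [0, 0, 0], 1],
  [[1, 37, 0], [0, 0, 0], 1],
  [[1, 37, 0], [0, 0, 0], 1],
  [[2, 37, 0], [0, 0, 0], 1],
  [[1, 30, 0], [0, 0, 0], 1],
])

```text
clock: 25.35
eef_pos: [0.5676, 0.0886, 0.1682]
tool_rot: [0.844, 0.536, 0.0, -0.0]
ft_force: [0.1, -0.4, -0.2]
grip_width: 0.0854
grasp_force: 0.0
```

Emit:
drive_tool([
  [[0, 12, -10], [0, 0, 0], 1],
  [[0, 0, -10], [0, 0, 0], 1],
  [[0, 0, 0], [0, 0, 0], 1],
  [[0, 0, 0], [0, 0, 0], 1],
])

```text
clock: 25.68
eef_pos: [0.5668, 0.0967, 0.1468]
tool_rot: [0.845, 0.535, -0.002, -0.0]
ft_force: [0.1, 0.2, -0.2]
grip_width: 0.085
grasp_force: 0.0
```

Emit:
drive_tool([
  [[1, 10, -10], [0, 0, 0], 1],
  [[0, 0, -25], [0, 0, 0], 1],
  [[0, 0, -25], [0, 0, 0], 1],
  [[0, 0, -15], [0, 0, 0], 1],
  [[0, 0, -12], [0, 0, 0], 1],
  [[0, 0, 0], [0, 0, 0], 1],
  [[0, 0, 0], [0, 0, 0], 1],
])

```text
clock: 26.27
eef_pos: [0.5684, 0.1071, 0.0605]
tool_rot: [0.845, 0.535, -0.001, -0.0]
ft_force: [-0.0, 0.6, -0.1]
grip_width: 0.0855
grasp_force: 0.0
```

Emit:
drive_tool([
  [[0, 0, -7], [0, 0, 0], 1],
  [[0, 0, 0], [0, 0, 0], 0.7],
  [[0, 0, 0], [0, 0, 0], 0.5],
  [[0, 0, 0], [0, 0, 0], 0.42],
  [[0, 0, 0], [0, 0, 0], 0],
  [[0, 0, 0], [0, 0, 0], 0],
  [[0, 0, 0], [0, 0, 0], 0],
  [[0, 0, 0], [0, 0, 0], 0],
])

```text
clock: 26.93
eef_pos: [0.5693, 0.108, 0.0549]
tool_rot: [0.844, 0.536, 0.001, 0.0]
ft_force: [-0.1, -0.5, 2.0]
grip_width: 0.0297
grasp_force: 59.0
```

Emit:
drive_tool([
  [[0, 0, 0], [0, 0, 0], 0],
  [[0, 0, 0], [0, 0, 0], 0],
])

```text
clock: 27.1
eef_pos: [0.5693, 0.108, 0.0549]
tool_rot: [0.844, 0.536, 0.001, 0.0]
ft_force: [-0.4, -0.4, 4.3]
grip_width: 0.0294
grasp_force: 59.0
```

Emit:
drive_tool([
  [[0, 0, 8], [0, 0, 0], 0],
  [[0, 0, 15], [0, 0, 0], 0],
  [[0, 0, 25], [0, 0, 0], 0],
  [[0, 0, 30], [0, 0, 0], 0],
  [[0, 0, 25], [0, 0, 0], 0],
  [[0, 0, 10], [0, 0, 0], 0],
  [[1, -12, 0], [0, 0, 0], 0],
  [[3, -25, 0], [0, 0, 0], 0],
])

```text
clock: 27.77
eef_pos: [0.5724, 0.0723, 0.1667]
tool_rot: [0.843, 0.538, 0.0, -0.0]
ft_force: [0.6, -0.3, -2.0]
grip_width: 0.03
grasp_force: 59.3
```

Emit:
drive_tool([
  [[3, -36, 0], [0, 0, 0], 0],
  [[3, -36, 0], [0, 0, 0], 0],
  [[3, -36, 0], [0, 0, 0], 0],
  [[3, -36, 0], [0, 0, 0], 0],
  [[2, -25, 0], [0, 0, 0], 0],
  [[1, -12, 0], [0, 0, 0], 0],
  [[0, 0, 0], [0, 0, 0], 0],
  [[0, 0, 0], [0, 0, 0], 0],
])

```text
clock: 28.43
eef_pos: [0.5866, -0.1106, 0.1653]
tool_rot: [0.845, 0.535, -0.001, -0.001]
ft_force: [-1.1, -0.0, -1.3]
grip_width: 0.0297
grasp_force: 59.4
```

Emit:
drive_tool([
  [[1, 0, -15], [0, 0, 0], 0],
  [[0, 0, -25], [0, 0, 0], 0],
  [[0, 0, -15], [0, 0, 0], 0],
  [[0, 0, 0], [0, 0, 0], 0],
  [[0, 0, 0], [0, 0, 0], 0],
])

```text
clock: 28.85
eef_pos: [0.5875, -0.1083, 0.1109]
tool_rot: [0.844, 0.537, -0.001, -0.001]
ft_force: [0.6, -0.5, -1.4]
grip_width: 0.0297
grasp_force: 59.4
```

```bash
python3 look.py t6 50 110 220 280
```

```text
[ 0.5895 -0.1092  0.1131] [ 0.1 -0.2 -1.3]
```

View pics/t6.png

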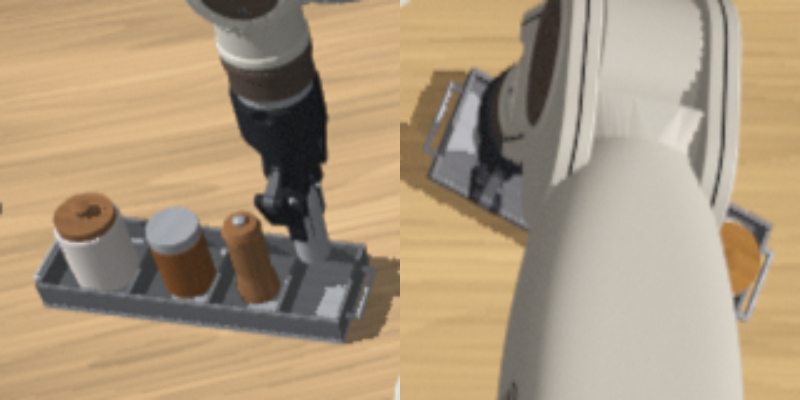

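Jar, pot and mill stand upright in their cells. The shaker is over the last cell at (312,240).

Emit:
drive_tool([
  [[-0.5, 0, -20], [0, 0, 0], 0],
  [[0, 0, -22], [0, 0, 0], 0],
  [[0, 0, -12], [0, 0, 0], 0],
  [[0, 0, -6], [0, 0, 0], 0],
  [[0, 0, -2], [0, 0, 0], 0],
  [[0, 0, 0], [0, 0, 0], 0],
  [[0, 0, 0], [0, 0, 0], 0],
])

```text
clock: 29.53
eef_pos: [0.5895, -0.1102, 0.0517]
tool_rot: [0.844, 0.536, 0.001, 0.001]
ft_force: [-0.0, -0.7, -1.5]
grip_width: 0.0295
grasp_force: 59.5
```

Emit:
drive_tool([
  [[0, 0, -3], [0, 0, 0], 0],
  [[0, 0, -2.5], [0, 0, 0], 0],
  [[0, 0, -1.5], [0, 0, 0], 0],
  [[0, 0, -1], [0, 0, 0], 0],
  [[0, 0, -0.7], [0, 0, 0], 0],
  [[0, 0, 0], [0, 0, 0], 0],
  [[0, 0, 0], [0, 0, 0], 0],
])

```text
clock: 30.12
eef_pos: [0.5885, -0.1101, 0.0429]
tool_rot: [0.844, 0.536, 0.0, 0.0]
ft_force: [-1.7, -0.2, 5.7]
grip_width: 0.0305
grasp_force: 60.4
```

Contact. Releasing, then rising and clearing off toward the base side so the top camera can see.

Emit:
drive_tool([
  [[0, 0, 0], [0, 0, 0], 0.45],
  [[0, 0, 0], [0, 0, 0], 0.6],
  [[0, 0, 0], [0, 0, 0], 0.9],
  [[0, 0, 0], [0, 0, 0], 1],
  [[0, 0, 0], [0, 0, 0], 1],
  [[0, 0, 15], [0, 0, 0], 1],
  [[0, 0, 35], [0, 0, 0], 1],
  [[0, 0, 40], [0, 0, 0], 1],
])

```text
clock: 30.78
eef_pos: [0.5858, -0.1096, 0.1293]
tool_rot: [0.844, 0.536, -0.003, -0.003]
ft_force: [1.6, -0.4, 0.6]
grip_width: 0.0857
grasp_force: 0.0
```

Emit:
drive_tool([
  [[0, 0, 40], [0, 0, 0], 1],
  [[0, 0, 35], [0, 0, 0], 1],
  [[-38, 10, 0], [0, 0, 0], 1],
  [[-38, 10, 0], [0, 0, 0], 1],
  [[-38, 10, 0], [0, 0, 0], 1],
  [[-38, 10, 0], [0, 0, 0], 1],
  [[-38, 10, 0], [0, 0, 0], 1],
  [[0, 0, 0], [0, 0, 0], 1],
])

```text
clock: 31.45
eef_pos: [0.3888, -0.0582, 0.2047]
tool_rot: [0.844, 0.536, -0.004, -0.003]
ft_force: [-0.1, -0.0, -0.9]
grip_width: 0.0857
grasp_force: 0.0
```

Run:
```python
from m import *
c=camera('top');d=camera('scene')
for k in(c,d):
    for s in silhouettes('plates',k)[:1]: print('plates',s['bbox'],s['conf'])
save('end',np.hstack([cv2.resize(d['image'][110:310,50:390],(476,280)),np.zeros((280,0,3),np.uint8)]))
save('end',np.hstack([cv2.resize(d['image'][120:320,60:390],(400,400)),cv2.resize(c['image'][100:300,140:490],(400,400))]))
```

```text
plates [288.8, 105.9, 345.8, 164.9] 0.92
plates [214.9, 250.6, 282.2, 315.1] 0.92
```

View pics/end.png

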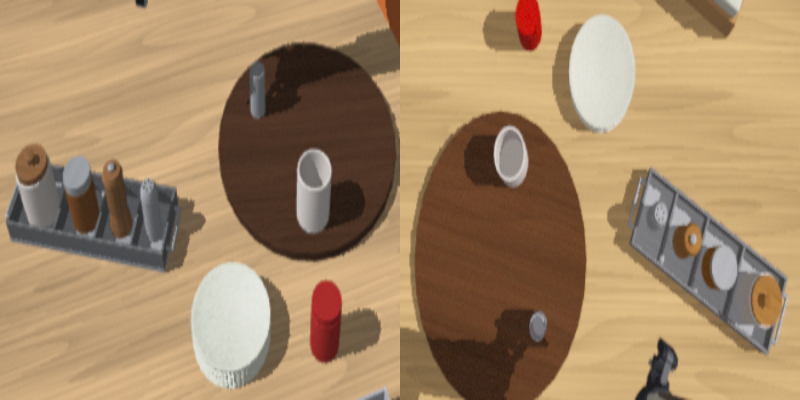

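All four condiments stand upright in their cells: jar (40,190), pot (82,195), mill (117,200) and shaker (152,210) in the left half. The two empties are still standing on the board and the plates are where they were.

```bash
python3 -c "
from workcell import *
print(job_done())"
```

```text
the job is handed in; nothing more can be done
None
```

I packed all four closed condiments upright in their own caddy cells, widest to narrowest, left both empties and the plates in place, and handed the job in at about 31.5 s of the 106 s allowed.

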